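Screw the lid back on the sipper bottle

TASK

Put the loose lid with the raised handle back on the sipper bottle in its holder: set it level on the mouth, turn it gently backwards until you feel it drop into the thread, then screw it down clockwise until it is fully home, and let go. Never force it: press with no more than about 15 newtons and stop turning as soon as you feel it meet a stop. Leave everything else on the counter where it is.

Things in the scene. Friction and masses are not known exactly. Their poses are not given: they have to be found in the camera images.
- bottle_mouth (a point): Black sipper bottle, 72 mm wide, upright in a 110 mm square steel holder screwed to the counter (it cannot shift or turn). Point: on its axis (z up), at the top of its grey neck, 147 mm above the counter. The neck widens from 31 mm at the top to 40 mm, 6 mm lower. A white gasket stands 6 mm above the point, springs down, pushes a lid up with 1.6 N per mm, about 7 N when home.
- rib_tops (a point): On the bottle's axis, level with the flat tops of 3 equal thread ribs, 50 mm across. Where they start round the neck is hidden: NOT given by this orientation. Each third turn, going clockwise seen from above: stop wall (3 mm thick, 4 mm higher than rib tops), entry gap 18 degrees, rib reaching to the next wall, its underside ramping down 4.5 mm over 44 degrees, then level 22 degrees to a stop block.
- lid_handle (a point): Loose screw lid of the bottle, right way up, steel with a black handle, 120 g: cap 59 mm wide, 30 mm high, open below, inside 52 mm wide; on top an upright solid handle 44 mm long (lid's x), 14 mm thick (lid's y), 28 mm high. Point: centre of the handle, 44 mm above the lid's lower edge, z up. Turning it down the thread takes about 0.2 N m; over 0.8 N m against a stop is forcing it.
- lid_pins (a point): On the lid's axis, 3.5 mm above its lower edge, level with its 3 inward pins (4 mm thick, a third of a turn apart, tips 42 mm across). They first land on the rib tops (or on the walls, 4 mm higher: falling from there on to the ribs is not yet the thread). Clockwise on the ribs they jam at the walls; backwards (anticlockwise), within 105 degrees, they drop 7.5 mm into the gaps and soon meet the walls.
- handle_home (a point): On the bottle's axis, 19.5 mm above the mouth: where the handle's centre is with the lid fully home. It is 11.5 mm above this while the pins ride on the ribs (15.5 mm on the walls), 4 mm above once dropped in. From the backward hard stop, clockwise: about 58 degrees pull the lid 4 mm down, then 16 degrees are level (locked, stays by itself) to a hard stop at about 74 degrees.
- tiffin: bystander: two-tier steel tiffin, 105 mm wide, 153 mm high with its bail handle; origin at the centre of its underside
- spoon: bystander: orange plastic spoon, 190 mm, lying along its own x; origin at the centre of its underside
- tumbler: bystander: steel tumbler, 72 mm wide, 100 mm high; origin at the centre of its underside
- salt_jar: bystander: glass jar with steel cap, 60 mm wide, 85 mm high; origin at the centre of its underside
- glass_bowl: bystander: glass bowl, 116 mm wide, 50 mm high; origin at the centre of its underside
- jar_cap: bystander: small flat black cap of some other jar, 42 mm wide, 13 mm high, no handle (not the bottle's lid); origin at the centre of its underside
- soap: bystander: white soap bar, 85 x 55 x 28 mm; origin at the centre of its underside
- lid: the same lid as a whole (origin: centre of its lower edge)
- bottle: the same bottle, with its neck, gasket and holder (origin: on the counter under its axis)
Things that resemble listed ones, but are neither listed nor needed, are in the scene too. What is shaped like the lid but purple or red is not meant.

How it is judged (in metres and radians):
On the way, in this order (a step that is already met when the one before it is completed fails the run):
1. the lid is brought squarely on to the bottle's mouth (horizontal distance between lid_handle and bottle_mouth below 0.005 m and z of lid_handle in the frame of bottle_mouth below 0.038 m).
2. the lid has dropped into the thread (horizontal distance between lid_handle and bottle_mouth below 0.004 m and z of lid_handle in the frame of bottle_mouth below 0.0265 m), for 0.1 s.
At the end, for the whole second after the job is handed in: The lid is on the bottle, screwed fully home and at rest: its handle's centre within 3 mm of the bottle's axis, at most 21.2 mm above the mouth point (fully home is 19.5 mm; merely dropped in it is 23.5 mm), level to 0.05 rad, and it stays so when let go (horizontal distance between lid_handle and bottle_mouth below 0.003 m and z of lid_handle in the frame of bottle_mouth below 0.0212 m and angle between lid_handle's own z axis and vertical below 0.05 rad and linear speed of lid below 0.01 m/s); the robot touches nothing.
It fails at once if the lid is forced against the bottle (over 60 N between them) (contact force between lid and bottle above 60 N).
It fails at once if something else on the counter is moved by more than 30 mm (distance of any of tiffin, spoon, tumbler, salt_jar, glass_bowl, jar_cap, soap from where it was at the start of the episode above 0.03 m).
It also fails if it takes over 72 s, if anything falls off the work surface, if the arm or the gripper's body presses on something with over 40 N, if the wrist force passes 120 N, or if a joint passes its speed limit or range.

ROBOT

A 6-joint arm with a two-finger parallel gripper is mounted at the origin on the work surface. World frame = base frame: x ahead of the robot, y to its left, z up, the work surface at z = 0. Lengths are in mm, angles in rad, forces in N, time in s.
With the tool pointing down it reaches from about 350 to 875 mm from the base axis. Payload 4.2 kg.
Tool frame: the origin (TCP) lies midway between the tips of the shut fingers; the grasp point (between the pads) lies 19 mm behind it (arm.grasp_offset is the distance from the TCP to the grasp point, in mm); z points along the fingers, y is the direction in which the jaws open and shut (so a half turn about z gives the same grasp; the last joint's range is limited). The gripper opens to 85 mm and grips with 20 to 120 N. Pads are 22 mm wide; open, the fingers measure 114 mm over their backs; the gripper's body (76 mm by 85 mm) begins 54 mm behind the grasp point. The pads swing forward as they close: fully open they stand 13 mm farther back than shut.
Start: joints at [-0.865, 0.385, 0.008, 0, -1.194, -0.259], TCP at [270.063, -563.618, 231.312] pointing down, gripper open.
Joint ranges: [-3.14, 3.14], [-1.21, 2.06], [-1.07, 1.41], [-3.16, 2.05], [-2.99, -0.16], [-3.1, 3.1]. Speed limits (rad/s): [2.79, 2.79, 3.14, 3.14, 3.14, 3.14].

INTERFACE

Orientations are given as a unit quaternion [x, y, z, w].
In Python, from bench import arm gives the robot as it stands.
- The arm moves only by the tool move_arm, never from a script. Its argument "moves" is a list of rows, each an object with "gripper": the gripper's target within -1 to 1 (fully open at 1, half-way at 0, shut at -1); "xyz": the shift along the tool's x, y, z in cm, a list of three; "angular": the turn, a rotation vector about the tool's x, y, z in rad, a list of three. In form: [{"gripper": gripper, "xyz": [dx, dy, dz], "angular": [wx, wy, wz]}, ...]. A call has 1 to 10 rows; each row is the pose to reach, as a shift and turn from the pose commanded when the call began, along the tool's axes at that moment; what a row does not reach only later rows make up. A row lasts 1/8 s, in which the tool goes at most 62.5 mm and 10.7 degrees, less where a joint would pass 70% of its speed; a pose out of reach is approached as far as the arm can. A call with a gripper value outside its range is refused whole. The fingers move at their own pace and stop on an object; the grip force is fixed at half the most. Time passes only in rows, so rows that repeat a pose let the fingers close. It gives the time, the measured TCP pose, the force and the opening at its end, in the units of the state.
- arm.read_state(): the state, without advancing time (a new reading comes with each control period).
- arm.get_image(name): name is "side" or "top" or "wrist"; returns (picture, depth): 480x640x3 uint8, blue, green, red; 480x640 float32, mm along the optical axis (not along the pixel's ray), 0 where there is no reading.
- arm.get_calibration(name): a dict with "camera_matrix" (3x3 intrinsics, pixels), "R" (3x3) and "t" (3): a world point X has camera coordinates R X + t. Camera axes: x right, y down, z forward; pixel columns grow to the right and rows downward; lengths in mm; the calibration is good to about 2 mm. A picture is of the moment at which its call begins: read the wrist's pose just before it. get_calibration takes no time and is no camera call; for the wrist camera it gives the pose at the moment of the call.
- arm.job_done(): hands the job in, once; it reports no verdict.
The state is a dict: "clock": time; "joints": joint angles; "joint_vel": joint speeds; "joint_efforts": joint torques, N m; "position": TCP position; "ee_rot": TCP orientation; "contact_force": force on the tool from outside, world axes, zero at the start; "wrist_torque": the same for the moment, N m; "gripper_width": finger opening in mm.
Only numpy, scipy, OpenCV 4.12 (cv2) and the standard library are available. Lean on these libraries where they do the work, as an engineer would, in place of code of your own. Each camera call takes 0.05 s, during which the arm holds its last target. There are 200 camera calls.

## Working session

There is one attempt and no reset: what is moved stays moved. The work goes in short steps, Python scripts to look and compute and a tool call to move; the robot and the scene stay as the last step left them, time stands still between calls to the robot, and variables do not carry over. Pictures are saved under pics/ and viewed, about 8 in all and at most 12, crops included, and the job is handed in when it is done.

Besides the shell and the picture viewer there is one more tool, called after ">>>" by a JSON object that holds its "method" and its "body", one argument or row to a line. move_arm: Moves the arm, as the interface text tells. Its arguments: {"type":"object","properties":{"moves":{"type":"array","items":{"type":"object","properties":{"gripper":{"type":"number"},"xyz":{"type":"array","items":{"type":"number"}},"angular":{"type":"array","items":{"type":"number"}}}}}},"required":["moves"]}

```bash
ls; mkdir -p pics; cat > h.py <<'E'
import numpy as np, cv2
from bench import arm
def pts(name):
    c=arm.get_calibration(name); im,d=arm.get_image(name)
    K,R,t=[np.array(c[k],float) for k in("camera_matrix","R","t")]
    v,u=np.mgrid[0:480,0:640]
    P=np.stack([(u-K[0,2])/K[0,0]*d,(v-K[1,2])/K[1,1]*d,d],-1)
    W=(P-t.ravel())@R
    W[d<=0]=np.nan
    return im,d,W,(K,R,t.ravel())
E
python3 - <<'E'
from h import *
print(arm.read_state())
for n in("side","top"):
    im,d,W,c=pts(n); cv2.imwrite(f"pics/{n}0.png",im); np.savez(f"{n}0.npz",im=im,W=W)
    print(n,c)
E
```

```text
pics
{'clock': 0.0, 'joints': array([-8.65431174e-01,  3.85583464e-01,  6.62517086e-03, -5.26910535e-04,
       -1.19400728e+00, -2.58610994e-01]), 'joint_vel': array([-0.00119798,  0.00207114,  0.00013076,  0.00050144, -0.00087583,
       -0.00053547]), 'joint_efforts': array([ 4.05902229e-04, -3.92286873e+01,  1.88401079e+01,  4.18604985e+00,
       -4.71184889e-03, -2.16430522e-05]), 'position': array([ 269.8003282 , -563.11370318,  230.20094993]), 'ee_rot': array([-2.21429132e-01,  9.75175832e-01,  1.07456260e-03, -2.85794872e-04]), 'contact_force': array([-0.75501064,  0.34530685,  0.60113014]), 'wrist_torque': array([-0.00583234,  0.00848851,  0.04292734]), 'gripper_width': 85.50903086136597}
side (array([[514.81369653,   0.        , 329.80651886],
       [  0.        , 514.81369653, 231.34062498],
       [  0.        ,   0.        ,   1.        ]]), array([[-0.87863082, -0.4773522 , -0.01194803],
       [-0.35498861,  0.66973016, -0.65226114],
       [ 0.31936025, -0.56885533, -0.75790016]]), array([ 495.59018142,  276.67501924, 1128.27913395]))
top (array([[510.26305921,   0.        , 315.89377512],
       [  0.        , 510.26305921, 238.39015707],
       [  0.        ,   0.        ,   1.        ]]), array([[ 0.00234429, -0.99991717,  0.01265525],
       [-0.9943916 , -0.00366907, -0.10569717],
       [ 0.10573485, -0.01233649, -0.99431783]]), array([  -5.85912082,  581.88059446, 1048.33911632]))
```

View pics/side0.png

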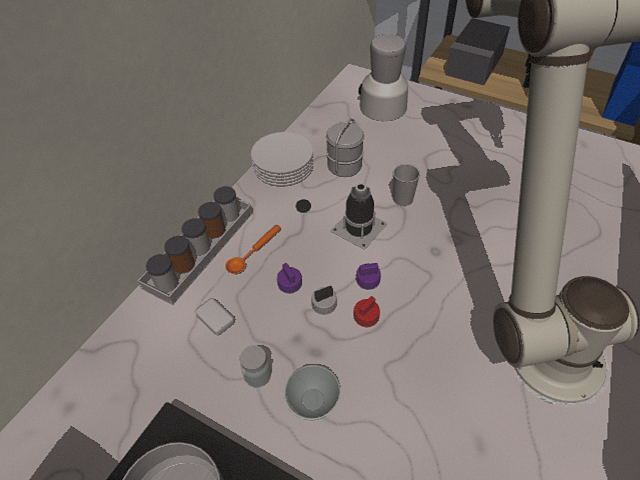

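View pics/top0.png

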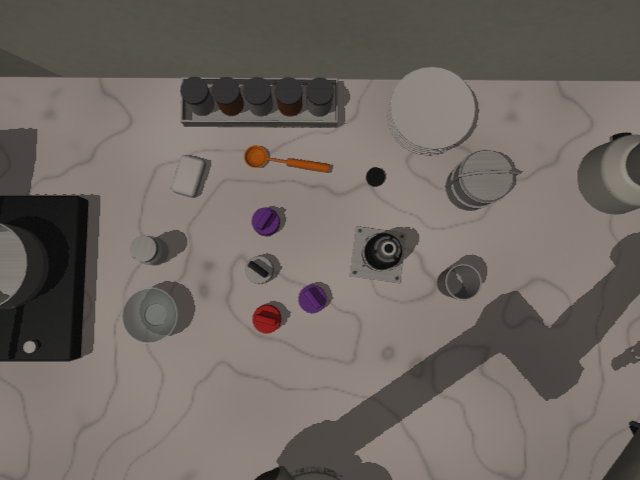

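The top view shows the steel lid with the black bar handle at (260,268) [side (324,298)]. The lookalikes are purple at (266,221) and (313,298), red at (267,319), and the flat black cap at (376,176). Only the steel/black one matches. The bottle's neck is near top (388,248). I'll measure both things and make one crop to confirm.

```bash
python3 - <<'E'
from h import *
for n,(lu,lv),(bu,bv) in(("top",(260,268),(388,248)),("side",(324,298),(360,195))):
    z=np.load(n+"0.npz"); im,W=z["im"],z["W"]
    def box(u,v,r): return im[v-r:v+r,u-r:u+r],W[v-r:v+r,u-r:u+r]
    I,w=box(lu,lv,22)
    m=(w[...,2]>40)&(I.max(-1)<90); print(n,"handle n",m.sum(),"z",np.nanpercentile(w[...,2][m],[5,50,95]))
    t=m&(w[...,2]>52); p=w[t][:,:2].astype(np.float32); print(" rect",cv2.minAreaRect(p))
    c=(w[...,2]>26)&(w[...,2]<34); print(" cap circ",cv2.minEnclosingCircle(w[c][:,:2].astype(np.float32)),c.sum())
    c=(w[...,2]>20); print(" all",cv2.minEnclosingCircle(w[c][:,:2].astype(np.float32)))
    I,w=box(bu,bv,26)
    for lo,hi in((149,160),(143,149),(134,143),(120,134),(60,110)):
        k=(w[...,2]>lo)&(w[...,2]<hi)
        if k.sum()>4: print(" bottle",lo,hi,k.sum(),cv2.minEnclosingCircle(w[k][:,:2].astype(np.float32)),np.median(w[k][:,2]))
a=np.load("top0.npz")["im"][225:345,220:440]; cv2.imwrite("pics/crop1.png",cv2.resize(a,None,fx=3.6,fy=3.6,interpolation=cv2.INTER_CUBIC))
E
```

```text
top handle n 148 z [51.0786326  57.45803797 61.15800343]
 rect ((516.5176391601562, 117.15894317626953), (43.36494445800781, 13.490995407104492), 54.27626419067383)
 cap circ ((516.407470703125, 117.3001708984375), 29.430654525756836) 438
 all ((516.2667846679688, 117.08219909667969), 30.086305618286133)
 bottle 149 160 167 ((551.5394287109375, -135.37091064453125), 15.426202774047852) 152.4432357553286
 bottle 143 149 127 ((550.5330200195312, -137.4252471923828), 19.389890670776367) 145.61444233821584
 bottle 134 143 182 ((550.9345703125, -137.44215393066406), 24.800960540771484) 136.41314109796735
 bottle 120 134 87 ((550.9337768554688, -136.79722595214844), 28.443134307861328) 122.92339527874891
 bottle 60 110 284 ((549.5549926757812, -135.27919006347656), 38.526580810546875) 99.53521613897603
side handle n 158 z [42.80363104 54.60873284 59.62424621]
 rect ((516.8937377929688, 118.42098236083984), (42.918548583984375, 16.194904327392578), 55.664466857910156)
 cap circ ((516.9219360351562, 119.37626647949219), 30.256675720214844) 233
 all ((516.9219360351562, 119.37626647949219), 30.256675720214844)
 bottle 149 160 68 ((550.8944702148438, -135.5146026611328), 13.670793533325195) 152.03305094495047
 bottle 143 149 55 ((550.723876953125, -134.8195037841797), 18.415924072265625) 144.79486722386383
 bottle 134 143 85 ((548.8224487304688, -135.74305725097656), 25.98671531677246) 137.08320604362268
 bottle 120 134 81 ((549.9667358398438, -135.41371154785156), 26.621355056762695) 129.84757497173166
 bottle 60 110 406 ((549.1537475585938, -134.0350799560547), 36.652320861816406) 90.50181730795366
```

View pics/crop1.png

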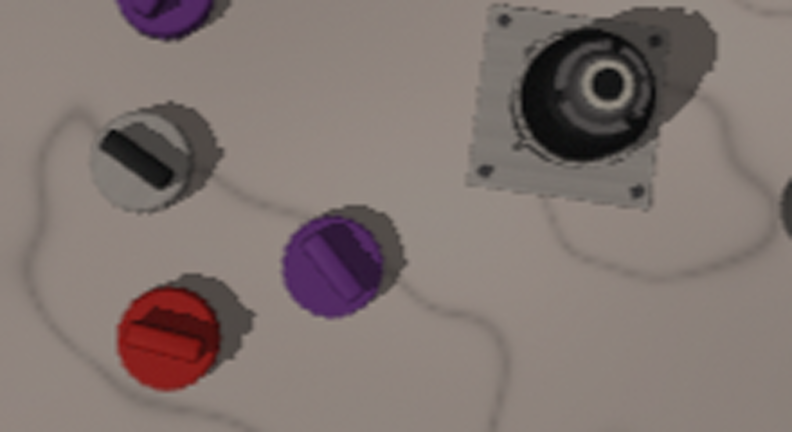

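The crop confirms it: steel cap with black bar handle at crop (140,160). Both views agree to within about 2 mm, with the lid at (516.7,118) and the bottle axis at (551,-136). The handle's long axis is about 55° from +x. I'll go above the lid.

```bash
cat >> h.py <<'E'
from scipy.spatial.transform import Rotation as Ro
def delta(xyz,yaw_y):
    s=arm.read_state(); R=Ro.from_quat(s["ee_rot"])
    a=np.radians(yaw_y); y=np.array([np.cos(a),np.sin(a),0]); z=np.array([0,0,-1.]); 
    T=Ro.from_matrix(np.stack([np.cross(y,z),y,z],1))
    d=R.inv().apply(np.array(xyz)-s["position"])/10
    print("clock",s["clock"],"pos",s["position"].round(1),"yaw_y",np.degrees(np.arctan2(*R.as_matrix()[[1,0],1])).round(2),"j",s["joints"].round(2))
    print("xyz cm",d.round(2),"ang",(R.inv()*T).as_rotvec().round(3),"F",s["contact_force"].round(1),"T",s["wrist_torque"].round(2),"w",s["gripper_width"].round(1))
E
python3 -c "
from h import *
delta([516.7,118,190],145)"
```

```text
clock 0.1 pos [ 269.9 -563.2  230.3] yaw_y 115.59 j [-0.87  0.39  0.01 -0.   -1.19 -0.26]Traceback (most recent call last):
  File "<string>", line 3, in <module>
    delta([516.7,118,190],145)
    ~~~~~^^^^^^^^^^^^^^^^^^^^^
  File "h.py", line 18, in delta
    print("xyz cm",d.round(2),"ang",(R.inv()*T).as_rotvec().round(3),"F",s["contact_force"].round(1),"T",s["wrist_torque"].round(2),"w",s["gripper_width"].round(1))
                                                                                                                                        ^^^^^^^^^^^^^^^^^^^^^^^^
AttributeError: 'float' object has no attribute 'round'
```

```bash
sed -i 's/s\["gripper_width"\].round(1)/round(s["gripper_width"],1)/' h.py
python3 -c "
from h import *
delta([516.7,118,190],145)"
```

```text
clock 0.1 pos [ 269.9 -563.2  230.3] yaw_y 115.59 j [-0.87  0.39  0.01 -0.   -1.19 -0.26]
xyz cm [-51.69  50.76   4.13] ang [ 0.002  0.    -0.513] F [-0.8 -0.7  0.1] T [ 0.02 -0.    0.  ] w 85.2
```

>>> {"method": "move_arm", "body": {
  "moves": [
    {"gripper": 1,"xyz": [-8,8,0],"angular": [0,0,0]},
    {"gripper": 1,"xyz": [-20,20,0],"angular": [0,0,-0.2]},
    {"gripper": 1,"xyz": [-40,40,0],"angular": [0,0,-0.513]},
    {"gripper": 1,"xyz": [-51.7,50.8,0],"angular": [0,0,-0.513]},
    {"gripper": 1,"xyz": [-51.7,50.8,0],"angular": [0,0,-0.513]},
    {"gripper": 1,"xyz": [-51.7,50.8,0],"angular": [0,0,-0.513]},
    {"gripper": 1,"xyz": [-51.7,50.8,0],"angular": [0,0,-0.513]},
    {"gripper": 1,"xyz": [-51.7,50.8,0],"angular": [0,0,-0.513]},
    {"gripper": 1,"xyz": [-51.7,50.8,0],"angular": [0,0,-0.513]},
    {"gripper": 1,"xyz": [-51.7,50.8,0],"angular": [0,0,-0.513]}
  ]
}}

```text
clock: 1.35
position: [482.6, 26.2, 231.3]
ee_rot: [-0.462, 0.887, 0.0, -0.0]
contact_force: [1.2, -0.2, -0.6]
gripper_width: 85.2
```

```bash
python3 -c "
from h import *
delta([516.7,118,150],145)"
```

```text
clock 1.35 pos [482.6  26.2 231.3] yaw_y 145.02 j [ 0.39  0.14 -0.33 -0.   -1.1  -1.  ]
xyz cm [-9.47  2.47  8.13] ang [0. 0. 0.] F [ 1.2 -0.2 -0.6] T [-0.01 -0.19 -0.04] w 85.2
```

>>> {"method": "move_arm", "body": {
  "moves": [
    {"gripper": 1,"xyz": [-5,1.3,3],"angular": [0,0,0]},
    {"gripper": 1,"xyz": [-9.5,2.5,8],"angular": [0,0,0]},
    {"gripper": 1,"xyz": [-9.5,2.5,8],"angular": [0,0,0]},
    {"gripper": 1,"xyz": [-9.5,2.5,8],"angular": [0,0,0]},
    {"gripper": 1,"xyz": [-9.5,2.5,8],"angular": [0,0,0]}
  ]
}}

```text
clock: 1.98
position: [517.0, 115.6, 152.7]
ee_rot: [-0.461, 0.887, -0.0, 0.001]
contact_force: [-0.1, -0.6, -1.0]
gripper_width: 85.7
```

```bash
python3 - <<'E'
from h import *
delta([516.7,118,150],145)
im,d,W,c=pts("wrist"); cv2.imwrite("pics/w1.png",im)
near=np.hypot(W[...,0]-516.7,W[...,1]-118)<40
for lo,hi in((50,66),(25,34)):
    m=near&(W[...,2]>lo)&(W[...,2]<hi); p=W[m][:,:2].astype(np.float32)
    if len(p): print(lo,len(p),cv2.minAreaRect(p),cv2.minEnclosingCircle(p),np.median(W[m][:,2]))
E
```

```text
clock 1.975 pos [517.  115.6 152.7] yaw_y 144.94 j [ 0.53  0.3  -0.34  0.   -0.93 -1.14]
xyz cm [-0.18  0.16  0.27] ang [-0.001  0.002 -0.001] F [-0.1 -0.6 -1. ] T [-0.    0.04  0.01] w 85.7
50 1341 ((516.2479858398438, 115.83956909179688), (43.33668518066406, 13.468766212463379), 54.69408416748047) ((516.545654296875, 115.61469268798828), 21.98036003112793) 56.7524853110823
25 3586 ((516.164306640625, 115.47795104980469), (56.8870849609375, 58.29304885864258), 54.77411651611328) ((516.5886840820312, 116.21969604492188), 29.446683883666992) 28.97937658336854
```

View pics/w1.png

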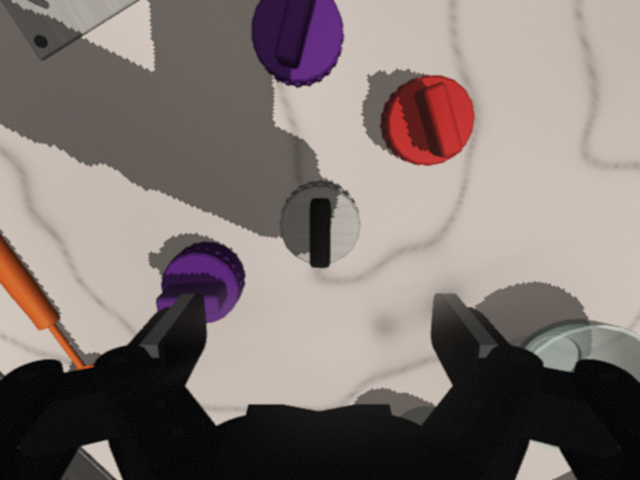

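>>> {"method": "move_arm", "body": {
  "moves": [
    {"gripper": 1,"xyz": [0,0,3],"angular": [0,0,0]},
    {"gripper": 1,"xyz": [0,0,6],"angular": [0,0,0]},
    {"gripper": 1,"xyz": [0,0,6],"angular": [0,0,0]},
    {"gripper": 1,"xyz": [0,0,6],"angular": [0,0,0]},
    {"gripper": 1,"xyz": [0,0,6],"angular": [0,0,0]}
  ]
}}

```text
clock: 2.65
position: [517.6, 116.6, 93.0]
ee_rot: [-0.462, 0.887, -0.0, 0.002]
contact_force: [0.4, -0.4, -0.6]
gripper_width: 85.2
```

```bash
python3 - <<'E'
from h import *
delta([516.4,116.5,34],144.7)
im,d,W,c=pts("wrist"); cv2.imwrite("pics/w2.png",im)
near=np.hypot(W[...,0]-516.7,W[...,1]-118)<40
for lo,hi in((50,66),(25,34)):
    m=near&(W[...,2]>lo)&(W[...,2]<hi); p=W[m][:,:2].astype(np.float32)
    if len(p): print(lo,len(p),cv2.minAreaRect(p),cv2.minEnclosingCircle(p),np.median(W[m][:,2]))
E
```

```text
clock 2.65 pos [517.6 116.6  93. ] yaw_y 144.99 j [ 0.53  0.37 -0.41  0.   -0.79 -1.14]
xyz cm [0.09 0.1  5.9 ] ang [-0.002  0.003  0.005] F [ 0.4 -0.4 -0.6] T [ 0.06 -0.01 -0.01] w 85.2
50 2242 ((516.3999633789062, 115.94395446777344), (43.67985916137695, 13.70688247680664), 54.725345611572266) ((516.3106079101562, 116.08634185791016), 22.34148597717285) 56.758504115246595
25 5596 ((516.2183227539062, 115.58648681640625), (57.176116943359375, 58.706912994384766), 55.01283645629883) ((516.6952514648438, 116.11209869384766), 29.53086280822754) 28.99291503647588
```

>>> {"method": "move_arm", "body": {
  "moves": [
    {"gripper": 1,"xyz": [0.12,0.07,3],"angular": [0,0,0.004]},
    {"gripper": 1,"xyz": [0.12,0.07,5.9],"angular": [0,0,0.004]},
    {"gripper": 1,"xyz": [0.12,0.07,5.9],"angular": [0,0,0.004]},
    {"gripper": 1,"xyz": [0.12,0.07,5.9],"angular": [0,0,0.004]},
    {"gripper": 0,"xyz": [0.12,0.07,5.9],"angular": [0,0,0.004]},
    {"gripper": -1,"xyz": [0.12,0.07,5.9],"angular": [0,0,0.004]},
    {"gripper": -1,"xyz": [0.12,0.07,5.9],"angular": [0,0,0.004]},
    {"gripper": -1,"xyz": [0.12,0.07,5.9],"angular": [0,0,0.004]},
    {"gripper": -1,"xyz": [0.12,0.07,5.9],"angular": [0,0,0.004]},
    {"gripper": -1,"xyz": [0.12,0.07,5.9],"angular": [0,0,0.004]}
  ]
}}

```text
clock: 3.95
position: [515.5, 115.8, 32.6]
ee_rot: [-0.46, 0.888, -0.0, 0.0]
contact_force: [0.4, -0.5, 4.2]
gripper_width: 12.9
```

```bash
python3 - <<'E'
from h import *
delta([516.4,116,34],144.7)
E
```

```text
clock 3.95 pos [515.5 115.8  32.6] yaw_y 144.77 j [ 0.53  0.46 -0.47  0.   -0.64 -1.14]
xyz cm [-0.07 -0.06 -0.14] ang [-0.     0.     0.001] F [ 0.4 -0.5  4.2] T [-0.    0.17 -0.02] w 12.9
```

>>> {"method": "move_arm", "body": {
  "moves": [
    {"gripper": -1,"xyz": [0,0,-0.5],"angular": [0,0,0]},
    {"gripper": -1,"xyz": [0,0,-3],"angular": [0,0,0]},
    {"gripper": -1,"xyz": [0,0,-7],"angular": [0,0,0]},
    {"gripper": -1,"xyz": [0,0,-12],"angular": [0,0,0]},
    {"gripper": -1,"xyz": [0,0,-16],"angular": [0,0,0]},
    {"gripper": -1,"xyz": [0,0,-18],"angular": [0,0,0]},
    {"gripper": -1,"xyz": [0,0,-18],"angular": [0,0,0]},
    {"gripper": -1,"xyz": [0,0,-18],"angular": [0,0,0]}
  ]
}}

```text
clock: 4.95
position: [514.3, 115.4, 210.8]
ee_rot: [-0.46, 0.888, 0.0, -0.001]
contact_force: [0.7, 0.4, -2.0]
gripper_width: 13.0
```

```bash
python3 - <<'E'
from h import *
delta([551,-136,212],144.7)
E
```

```text
clock 4.95 pos [514.3 115.4 210.8] yaw_y 144.74 j [ 0.53  0.24 -0.26 -0.   -1.08 -1.14]
xyz cm [ 18.41 -17.51  -0.11] ang [ 0.002 -0.002  0.001] F [ 0.7  0.4 -2. ] T [-0.04 -0.01  0.03] w 13.0
```

>>> {"method": "move_arm", "body": {
  "moves": [
    {"gripper": -1,"xyz": [3,-3,0],"angular": [0,0,0]},
    {"gripper": -1,"xyz": [7,-6.7,0],"angular": [0,0,0]},
    {"gripper": -1,"xyz": [11,-10.5,0],"angular": [0,0,0]},
    {"gripper": -1,"xyz": [15,-14.3,0],"angular": [0,0,0]},
    {"gripper": -1,"xyz": [17.5,-16.6,0],"angular": [0,0,0]},
    {"gripper": -1,"xyz": [18.4,-17.5,0],"angular": [0,0,0]},
    {"gripper": -1,"xyz": [18.4,-17.5,0],"angular": [0,0,0]},
    {"gripper": -1,"xyz": [18.4,-17.5,0],"angular": [0,0,0]},
    {"gripper": -1,"xyz": [18.4,-17.5,0],"angular": [0,0,0]}
  ]
}}

```text
clock: 6.08
position: [552.1, -134.4, 212.3]
ee_rot: [-0.461, 0.888, 0.0, 0.0]
contact_force: [-0.1, -0.4, -1.2]
gripper_width: 12.8
```

```bash
python3 - <<'E'
from h import *
delta([551,-136,212],144.7)
for n in("side","top","wrist"):
    im,d,W,c=pts(n); np.savez(n+"2.npz",im=im,W=W); cv2.imwrite(f"pics/{n}2.png",im)
    near=np.hypot(W[...,0]-551,W[...,1]+136)<40
    for lo,hi in((205,214),(176,200),(205,209),(149,158),(143,148.5),(132,143),(60,120)):
        m=near&(W[...,2]>lo)&(W[...,2]<hi); p=W[m][:,:2].astype(np.float32)
        if len(p)>5: print(n,lo,len(p),np.round(cv2.minEnclosingCircle(p)[0],1),round(cv2.minEnclosingCircle(p)[1],1),np.median(W[m],0).round(1),np.round(p.min(0)),np.round(p.max(0)))
s=cv2.imread("pics/side2.png")[100:280,260:460]; w=cv2.imread("pics/wrist2.png")
cv2.imwrite("pics/c2.png",np.hstack([cv2.resize(s,(400,360),interpolation=2),cv2.resize(w,(400,300))[:,:].copy() if 0 else cv2.resize(w,(400,360))]))
E
```

```text
clock 6.075 pos [ 552.1 -134.4  212.3] yaw_y 144.85 j [ 0.05  0.3  -0.16 -0.   -1.1  -0.66]
xyz cm [ 0.19 -0.    0.03] ang [0.    0.    0.003] F [-0.1 -0.4 -1.2] T [-0.01  0.02  0.04] w 12.8
side 205 179 [ 551.7 -129.6] 29.8 [ 542.7 -119.   208.7] [ 523. -155.] [ 581. -101.]
side 176 158 [ 553.5 -128.1] 31.3 [ 541.2 -107.8  190. ] [ 522. -137.] [585. -98.]
side 205 104 [ 551.7 -129.6] 29.8 [ 545.4 -117.6  207.6] [ 524. -155.] [ 581. -102.]
side 149 28 [ 549.3 -132. ] 12.4 [ 546.8 -127.5  151.2] [ 539. -139.] [ 561. -122.]
side 143 43 [ 550.  -133.6] 18.1 [ 545.3 -125.5  145.2] [ 534. -149.] [ 568. -117.]
side 132 111 [ 550.5 -135.9] 25.1 [ 543.1 -123.8  136.4] [ 527. -157.] [ 575. -111.]
side 60 573 [ 549.5 -132.6] 36.2 [ 537.9 -111.6   97.6] [ 514. -157.] [585. -98.]
top 60 81 [ 533.1 -135.6] 30.4 [ 529.  -114.   100.8] [ 519. -166.] [ 536. -105.]
wrist 205 5251 [ 552.9 -134. ] 29.6 [ 538.8 -150.   208.7] [ 524. -163.] [ 581. -110.]
wrist 176 1243 [ 549.5 -139.1] 29.7 [ 535.4 -158.1  192.3] [ 523. -164.] [ 574. -122.]
wrist 205 3418 [ 552.9 -134. ] 29.6 [ 538.2 -150.   208.4] [ 524. -163.] [ 581. -110.]
wrist 143 68 [ 545.1 -152. ] 11.2 [ 542.5 -153.3  143.7] [ 535. -158.] [ 555. -147.]
wrist 132 1063 [ 548.5 -143.5] 23.9 [ 541.8 -156.7  134.9] [ 526. -164.] [ 569. -131.]
wrist 60 3244 [ 551.1 -139.4] 35.8 [ 533.7 -160.8  110. ] [ 516. -175.] [ 585. -113.]
```

View pics/c2.png

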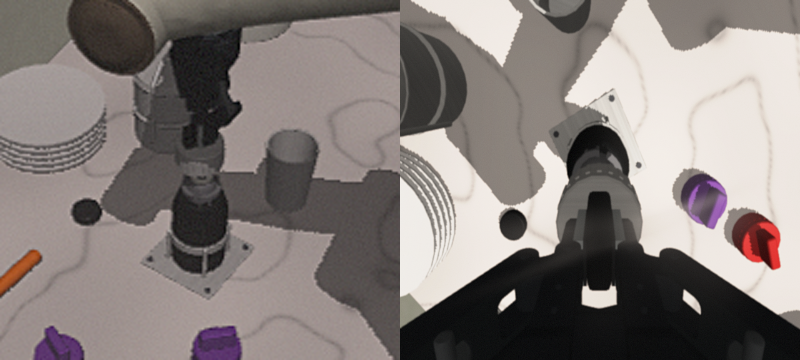

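Lid held level, offset from the TCP by about (+0.8,+0.4) mm. The lid hides the mouth in the wrist view, so I'll step back 8 cm for one clear close look at the neck.

>>> {"method": "move_arm", "body": {
  "moves": [
    {"gripper": -1,"xyz": [-4,0,0],"angular": [0,0,0]},
    {"gripper": -1,"xyz": [-8,0,0],"angular": [0,0,0]},
    {"gripper": -1,"xyz": [-8,0,0],"angular": [0,0,0]},
    {"gripper": -1,"xyz": [-8,0,0],"angular": [0,0,0]},
    {"gripper": -1,"xyz": [-8,0,0],"angular": [0,0,0]},
    {"gripper": -1,"xyz": [-8,0,0],"angular": [0,0,0]},
    {"gripper": -1,"xyz": [-8,0,0],"angular": [0,0,0]}
  ]
}}

```text
clock: 7.1
position: [598.0, -70.7, 212.5]
ee_rot: [-0.46, 0.888, -0.0, 0.0]
contact_force: [-0.1, 0.3, -0.6]
gripper_width: 12.8
```

```bash
python3 - <<'E'
from h import *
delta([551,-136,212],144.7)
im,d,W,c=pts("wrist"); np.savez("w3.npz",im=im,W=W)
near=np.hypot(W[...,0]-551,W[...,1]+137)<42
for lo,hi in((150,158),(145.5,148.5),(143,148.5),(133,141),(133,136.5),(137,141),(60,128)):
    m=near&(W[...,2]>lo)&(W[...,2]<hi); p=W[m][:,:2].astype(np.float32)
    if len(p)>5: print(lo,hi,len(p),np.round(cv2.minEnclosingCircle(p)[0],1),round(cv2.minEnclosingCircle(p)[1],1),np.median(W[m],0).round(1),np.round(p.min(0)),np.round(p.max(0)))
v,u=np.where(near&(W[...,2]>120)); print(u.min(),u.max(),v.min(),v.max())
a=im[max(0,v.min()-40):v.max()+40,max(0,u.min()-40):u.max()+40]; k=560/max(a.shape); cv2.imwrite("pics/w3c.png",cv2.resize(a,None,fx=k,fy=k,interpolation=2))
E
```

```text
clock 7.1 pos [598.  -70.7 212.5] yaw_y 144.72 j [ 0.15  0.36 -0.08  0.   -1.13 -0.77]
xyz cm [8.05 0.07 0.05] ang [-0.  0.  0.] F [-0.1  0.3 -0.6] T [-0.03  0.06  0.03] w 12.8
150 158 2261 [ 551.5 -139. ] 13.4 [ 551.3 -139.1  152.1] [ 538. -152.] [ 565. -126.]
145.5 148.5 598 [ 551.5 -138.9] 16.5 [ 552.1 -137.9  146.1] [ 535. -155.] [ 567. -122.]
143 148.5 1337 [ 551.4 -138.9] 18.2 [ 552.1 -137.8  145.4] [ 534. -157.] [ 569. -121.]
133 141 2234 [ 551.5 -138.9] 25.1 [ 553.  -138.1  134.8] [ 527. -164.] [ 576. -114.]
133 136.5 1799 [ 551.4 -139.1] 25.1 [ 554.  -137.   134.6] [ 527. -164.] [ 576. -114.]
137 141 430 [ 551.3 -138.9] 25.0 [ 544.8 -140.6  139.7] [ 532. -160.] [ 576. -116.]
60 128 3548 [ 551.4 -139. ] 35.9 [ 553.4 -133.5  113.3] [ 516. -175.] [ 587. -103.]
271 362 51 148
```

View pics/w3c.png

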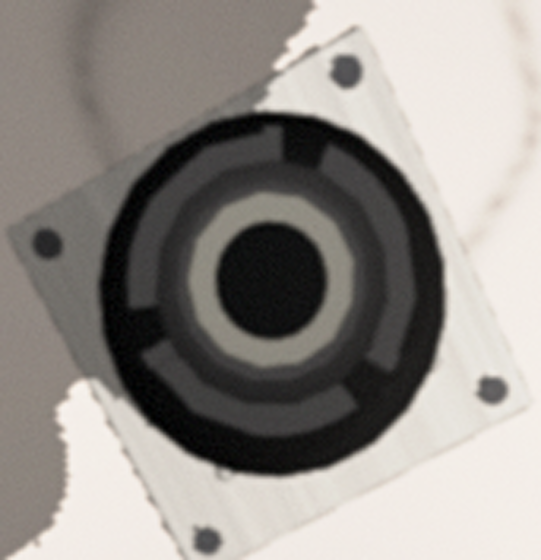

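The wrist view gives concentric neck circles, all centred at (551.4,-139.0), with radii of 18, 25 and 36 mm as specified. The three entry gaps show in the crop at (305,145), (135,325) and (368,380). I'll place the lid axis there: TCP target = axis minus the lid offset.

```bash
python3 -c "
from h import *
delta([550.6,-139.2,185],144.7)"
```

```text
clock 7.15 pos [598.1 -70.5 212.4] yaw_y 144.73 j [ 0.15  0.36 -0.08 -0.   -1.13 -0.77]
xyz cm [ 8.35 -0.09  2.74] ang [-0.     0.     0.001] F [-0.5  1.1 -2.2] T [0.01 0.   0.01] w 12.9
```

>>> {"method": "move_arm", "body": {
  "moves": [
    {"gripper": -1,"xyz": [4,0,0],"angular": [0,0,0]},
    {"gripper": -1,"xyz": [7,-0.1,0],"angular": [0,0,0]},
    {"gripper": -1,"xyz": [8.35,-0.1,0],"angular": [0,0,0]},
    {"gripper": -1,"xyz": [8.35,-0.1,0.5],"angular": [0,0,0]},
    {"gripper": -1,"xyz": [8.35,-0.1,1.8],"angular": [0,0,0]},
    {"gripper": -1,"xyz": [8.35,-0.1,2.7],"angular": [0,0,0]},
    {"gripper": -1,"xyz": [8.35,-0.1,2.7],"angular": [0,0,0]},
    {"gripper": -1,"xyz": [8.35,-0.1,2.7],"angular": [0,0,0]},
    {"gripper": -1,"xyz": [8.35,-0.1,2.7],"angular": [0,0,0]}
  ]
}}

```text
clock: 8.28
position: [551.3, -138.9, 185.7]
ee_rot: [-0.46, 0.888, -0.0, 0.0]
contact_force: [0.2, 0.2, -1.7]
gripper_width: 13.3
```

```bash
python3 -c "
from h import *
delta([550.6,-139.2,170],144.7)"
```

```text
clock 8.275 pos [ 551.3 -138.9  185.7] yaw_y 144.78 j [ 0.04  0.33 -0.2   0.   -1.04 -0.65]
xyz cm [0.07 0.04 1.57] ang [-0.001  0.     0.001] F [ 0.2  0.2 -1.7] T [ 0.04  0.02 -0.01] w 13.3
```

>>> {"method": "move_arm", "body": {
  "moves": [
    {"gripper": -1,"xyz": [0.05,0.02,0.4],"angular": [0,0,0]},
    {"gripper": -1,"xyz": [0.05,0.02,0.8],"angular": [0,0,0]},
    {"gripper": -1,"xyz": [0.05,0.02,1.1],"angular": [0,0,0]},
    {"gripper": -1,"xyz": [0.05,0.02,1.3],"angular": [0,0,0]},
    {"gripper": -1,"xyz": [0.05,0.02,1.3],"angular": [0,0,0]},
    {"gripper": -1,"xyz": [0.05,0.02,1.3],"angular": [0,0,0]}
  ]
}}

```text
clock: 9.02
position: [550.5, -139.3, 172.4]
ee_rot: [-0.46, 0.888, -0.0, 0.0]
contact_force: [-0.3, -0.5, -1.2]
gripper_width: 12.6
```

```bash
python3 -c "
from h import *
delta([550.6,-139.2,167],144.7)"
```

```text
clock 9.025 pos [ 550.5 -139.3  172.4] yaw_y 144.76 j [ 0.04  0.34 -0.22  0.   -1.01 -0.65]
xyz cm [-0.01 -0.    0.54] ang [-0.     0.     0.001] F [-0.3 -0.5 -1.2] T [0.03 0.03 0.01] w 12.6
```

>>> {"method": "move_arm", "body": {
  "moves": [
    {"gripper": -1,"xyz": [0,0,0.1],"angular": [0,0,0]},
    {"gripper": -1,"xyz": [0,0,0.2],"angular": [0,0,0]},
    {"gripper": -1,"xyz": [0,0,0.2],"angular": [0,0,0]},
    {"gripper": -1,"xyz": [0,0,0.2],"angular": [0,0,0]}
  ]
}}

```text
clock: 9.52
position: [550.4, -139.3, 170.3]
ee_rot: [-0.46, 0.888, 0.0, -0.0]
contact_force: [-0.3, -0.1, -0.5]
gripper_width: 12.8
```

>>> {"method": "move_arm", "body": {
  "moves": [
    {"gripper": -1,"xyz": [0,0,0.1],"angular": [0,0,0]},
    {"gripper": -1,"xyz": [0,0,0.2],"angular": [0,0,0]},
    {"gripper": -1,"xyz": [0,0,0.2],"angular": [0,0,0]},
    {"gripper": -1,"xyz": [0,0,0.2],"angular": [0,0,0]}
  ]
}}

```text
clock: 10.02
position: [550.5, -139.3, 168.3]
ee_rot: [-0.46, 0.888, -0.0, 0.0]
contact_force: [0.2, -0.9, -1.5]
gripper_width: 13.2
```

>>> {"method": "move_arm", "body": {
  "moves": [
    {"gripper": -1,"xyz": [0,0,0.05],"angular": [0,0,0]},
    {"gripper": -1,"xyz": [0,0,0.1],"angular": [0,0,0]},
    {"gripper": -1,"xyz": [0,0,0.15],"angular": [0,0,0]},
    {"gripper": -1,"xyz": [0,0,0.15],"angular": [0,0,0]},
    {"gripper": -1,"xyz": [0,0,0.15],"angular": [0,0,0]}
  ]
}}

```text
clock: 10.65
position: [550.4, -139.3, 166.8]
ee_rot: [-0.46, 0.888, -0.0, -0.0]
contact_force: [-0.6, 0.4, -0.5]
gripper_width: 12.8
```

```bash
python3 -c "
from h import *
delta([550.6,-139.2,167],144.7)"
```

```text
clock 10.65 pos [ 550.4 -139.3  166.8] yaw_y 144.77 j [ 0.04  0.34 -0.23  0.   -1.   -0.65]
xyz cm [-0.01 -0.01 -0.02] ang [-0.    -0.     0.001] F [-0.6  0.4 -0.5] T [0.   0.02 0.02] w 12.8
```

>>> {"method": "move_arm", "body": {
  "moves": [
    {"gripper": -1,"xyz": [0,0,0.05],"angular": [0,0,0]},
    {"gripper": -1,"xyz": [0,0,0.1],"angular": [0,0,0]},
    {"gripper": -1,"xyz": [0,0,0.1],"angular": [0,0,0]},
    {"gripper": -1,"xyz": [0,0,0.1],"angular": [0,0,0]}
  ]
}}

```text
clock: 11.15
position: [550.6, -139.3, 166.3]
ee_rot: [-0.46, 0.888, -0.0, 0.0]
contact_force: [-1.6, 0.2, 3.2]
gripper_width: 13.1
```

```bash
python3 -c "
from h import *
delta([550.6,-139.2,167],144.7)"
```

```text
clock 11.15 pos [ 550.6 -139.3  166.3] yaw_y 144.78 j [ 0.04  0.34 -0.23  0.   -1.   -0.65]
xyz cm [-0.01  0.   -0.07] ang [-0.001  0.     0.001] F [-1.6  0.2  3.2] T [0.27 0.44 0.02] w 13.1
```

The pins touched at TCP z≈166.3, the rib-top height predicted (166.6). Now I'll turn backwards gently under a small preload. Each step also shifts slightly so the lid axis stays put.

>>> {"method": "move_arm", "body": {
  "moves": [
    {"gripper": -1,"xyz": [0,0,0.04],"angular": [0,0,0]},
    {"gripper": -1,"xyz": [0.002,-0.004,0.04],"angular": [0,0,-0.05]},
    {"gripper": -1,"xyz": [0.003,-0.008,0.04],"angular": [0,0,-0.1]},
    {"gripper": -1,"xyz": [0.005,-0.012,0.04],"angular": [0,0,-0.15]},
    {"gripper": -1,"xyz": [0.005,-0.012,0.04],"angular": [0,0,-0.15]}
  ]
}}

```text
clock: 11.78
position: [551.5, -139.5, 166.3]
ee_rot: [-0.525, 0.851, -0.001, 0.001]
contact_force: [-0.1, -0.1, 4.7]
gripper_width: 12.9
```

```bash
python3 -c "
from h import *
delta([550.6,-139.2,167],144.7)"
```

```text
clock 11.775 pos [ 551.5 -139.5  166.3] yaw_y 153.36 j [ 0.04  0.34 -0.23  0.   -1.   -0.5 ]
xyz cm [ 0.01  0.1  -0.07] ang [-0.003  0.001  0.151] F [-0.1 -0.1  4.7] T [ 0.04 -0.06  0.  ] w 12.9
```

>>> {"method": "move_arm", "body": {
  "moves": [
    {"gripper": -1,"xyz": [0.002,-0.004,0.01],"angular": [0,0,-0.05]},
    {"gripper": -1,"xyz": [0.003,-0.008,0.01],"angular": [0,0,-0.1]},
    {"gripper": -1,"xyz": [0.005,-0.012,0.01],"angular": [0,0,-0.15]},
    {"gripper": -1,"xyz": [0.005,-0.012,0.01],"angular": [0,0,-0.15]}
  ]
}}

```text
clock: 12.28
position: [551.5, -139.6, 166.3]
ee_rot: [-0.587, 0.809, -0.001, 0.001]
contact_force: [-0.0, 0.1, 6.8]
gripper_width: 12.6
```

```bash
python3 -c "
from h import *
delta([550.6,-139.2,167],144.7)"
```

```text
clock 12.275 pos [ 551.5 -139.6  166.3] yaw_y 161.95 j [ 0.04  0.34 -0.23  0.   -1.   -0.35]
xyz cm [-0.01  0.1  -0.07] ang [-0.003  0.001  0.301] F [-0.   0.1  6.8] T [0.15 0.07 0.05] w 12.6
```

>>> {"method": "move_arm", "body": {
  "moves": [
    {"gripper": -1,"xyz": [0.002,-0.004,0],"angular": [0,0,-0.05]},
    {"gripper": -1,"xyz": [0.003,-0.008,0],"angular": [0,0,-0.1]},
    {"gripper": -1,"xyz": [0.005,-0.012,0],"angular": [0,0,-0.15]},
    {"gripper": -1,"xyz": [0.005,-0.012,0],"angular": [0,0,-0.15]}
  ]
}}

```text
clock: 12.78
position: [551.7, -139.7, 166.3]
ee_rot: [-0.646, 0.763, -0.001, 0.001]
contact_force: [-0.7, -0.1, 4.7]
gripper_width: 12.8
```

```bash
python3 -c "
from h import *
delta([550.6,-139.2,167],144.7)"
```

```text
clock 12.775 pos [ 551.7 -139.7  166.3] yaw_y 170.55 j [ 0.04  0.34 -0.23  0.   -1.   -0.2 ]
xyz cm [-0.03  0.11 -0.07] ang [-0.003  0.     0.451] F [-0.7 -0.1  4.7] T [0.09 0.07 0.07] w 12.8
```

>>> {"method": "move_arm", "body": {
  "moves": [
    {"gripper": -1,"xyz": [0.002,-0.004,0],"angular": [0,0,-0.05]},
    {"gripper": -1,"xyz": [0.003,-0.008,0],"angular": [0,0,-0.1]},
    {"gripper": -1,"xyz": [0.005,-0.012,0],"angular": [0,0,-0.15]},
    {"gripper": -1,"xyz": [0.005,-0.012,0],"angular": [0,0,-0.15]}
  ]
}}

```text
clock: 13.28
position: [551.8, -139.8, 166.3]
ee_rot: [-0.702, 0.712, -0.001, 0.001]
contact_force: [-0.2, 0.1, 6.1]
gripper_width: 13.3
```

>>> {"method": "move_arm", "body": {
  "moves": [
    {"gripper": -1,"xyz": [0.002,-0.004,0],"angular": [0,0,-0.05]},
    {"gripper": -1,"xyz": [0.003,-0.008,0],"angular": [0,0,-0.1]},
    {"gripper": -1,"xyz": [0.005,-0.012,0],"angular": [0,0,-0.15]},
    {"gripper": -1,"xyz": [0.005,-0.012,0],"angular": [0,0,-0.15]}
  ]
}}

```text
clock: 13.78
position: [551.0, -139.8, 164.7]
ee_rot: [0.753, -0.658, -0.0, 0.0]
contact_force: [0.4, -0.7, -0.5]
gripper_width: 12.8
```

It dropped: z fell 1.6 mm and the preload vanished. I'll lower it in without turning.

>>> {"method": "move_arm", "body": {
  "moves": [
    {"gripper": -1,"xyz": [0,0,0.1],"angular": [0,0,0]},
    {"gripper": -1,"xyz": [0,0,0.2],"angular": [0,0,0]},
    {"gripper": -1,"xyz": [0,0,0.3],"angular": [0,0,0]},
    {"gripper": -1,"xyz": [0,0,0.3],"angular": [0,0,0]}
  ]
}}

```text
clock: 14.28
position: [550.9, -139.7, 162.0]
ee_rot: [0.753, -0.658, -0.0, -0.0]
contact_force: [2.3, -1.9, -2.1]
gripper_width: 13.0
```

```bash
python3 -c "
from h import *
delta([550.6,-139.2,159],187.7)"
```

```text
clock 14.275 pos [ 550.9 -139.7  162. ] yaw_y -172.28 j [ 0.04  0.35 -0.23 -0.   -0.99  0.1 ]
xyz cm [-0.05  0.03  0.3 ] ang [0. 0. 0.] F [ 2.3 -1.9 -2.1] T [-0.65 -0.58  0.1 ] w 13.0
```

>>> {"method": "move_arm", "body": {
  "moves": [
    {"gripper": -1,"xyz": [0,0,0.1],"angular": [0,0,0]},
    {"gripper": -1,"xyz": [0,0,0.2],"angular": [0,0,0]},
    {"gripper": -1,"xyz": [0,0,0.3],"angular": [0,0,0]},
    {"gripper": -1,"xyz": [0,0,0.3],"angular": [0,0,0]}
  ]
}}

```text
clock: 14.78
position: [550.6, -139.5, 159.2]
ee_rot: [0.753, -0.658, -0.0, 0.0]
contact_force: [0.2, -0.6, -1.5]
gripper_width: 12.8
```

```bash
python3 -c "
from h import *
delta([551.1,-139.8,159],187.7)"
```

```text
clock 14.775 pos [ 550.6 -139.5  159.2] yaw_y -172.27 j [ 0.04  0.35 -0.24 -0.   -0.98  0.1 ]
xyz cm [ 0.04 -0.04  0.02] ang [0.001 0.    0.001] F [ 0.2 -0.6 -1.5] T [-0.13 -0.17  0.  ] w 12.8
```

Handle height is now about 23.6 mm above the mouth, which is the dropped-in value (23.5). Now I'll turn clockwise in small steps, following the thread down.

>>> {"method": "move_arm", "body": {
  "moves": [
    {"gripper": -1,"xyz": [0,0,0.03],"angular": [0,0,0]},
    {"gripper": -1,"xyz": [-0.002,0.004,0.04],"angular": [0,0,0.05]},
    {"gripper": -1,"xyz": [-0.005,0.008,0.05],"angular": [0,0,0.1]},
    {"gripper": -1,"xyz": [-0.007,0.012,0.05],"angular": [0,0,0.15]},
    {"gripper": -1,"xyz": [-0.007,0.012,0.05],"angular": [0,0,0.15]}
  ]
}}

```text
clock: 15.4
position: [550.6, -139.5, 158.8]
ee_rot: [-0.702, 0.712, 0.0, -0.0]
contact_force: [0.2, 0.5, -0.3]
gripper_width: 12.9
```

```bash
python3 -c "
from h import *
delta([551.1,-139.8,159],187.7)"
```

```text
clock 15.4 pos [ 550.6 -139.5  158.8] yaw_y 179.17 j [ 0.04  0.35 -0.24 -0.   -0.98 -0.05]
xyz cm [ 0.03 -0.05 -0.02] ang [ 0.     0.    -0.149] F [ 0.2  0.5 -0.3] T [-0.    0.05 -0.03] w 12.9
```

>>> {"method": "move_arm", "body": {
  "moves": [
    {"gripper": -1,"xyz": [-0.002,0.004,0.02],"angular": [0,0,0.05]},
    {"gripper": -1,"xyz": [-0.005,0.008,0.04],"angular": [0,0,0.1]},
    {"gripper": -1,"xyz": [-0.007,0.012,0.07],"angular": [0,0,0.15]},
    {"gripper": -1,"xyz": [-0.007,0.012,0.07],"angular": [0,0,0.15]}
  ]
}}

```text
clock: 15.9
position: [550.6, -139.6, 158.3]
ee_rot: [-0.647, 0.763, -0.0, 0.0]
contact_force: [-0.6, -0.6, 1.2]
gripper_width: 13.2
```

```bash
python3 -c "
from h import *
delta([551.1,-139.8,159],187.7)"
```

```text
clock 15.9 pos [ 550.6 -139.6  158.3] yaw_y 170.62 j [ 0.04  0.35 -0.24  0.   -0.98 -0.2 ]
xyz cm [ 0.02 -0.05 -0.07] ang [-0.    -0.    -0.298] F [-0.6 -0.6  1.2] T [-0.05  0.05 -0.04] w 13.2
```

>>> {"method": "move_arm", "body": {
  "moves": [
    {"gripper": -1,"xyz": [-0.002,0.004,0.03],"angular": [0,0,0.05]},
    {"gripper": -1,"xyz": [-0.005,0.008,0.06],"angular": [0,0,0.1]},
    {"gripper": -1,"xyz": [-0.007,0.012,0.09],"angular": [0,0,0.15]},
    {"gripper": -1,"xyz": [-0.007,0.012,0.09],"angular": [0,0,0.15]}
  ]
}}

```text
clock: 16.4
position: [550.7, -139.5, 157.5]
ee_rot: [-0.588, 0.809, -0.0, 0.0]
contact_force: [0.3, 0.1, 2.0]
gripper_width: 13.1
```

```bash
python3 -c "
from h import *
delta([551.1,-139.8,159],187.7)"
```

```text
clock 16.4 pos [ 550.7 -139.5  157.5] yaw_y 162.05 j [ 0.04  0.35 -0.24  0.   -0.98 -0.35]
xyz cm [ 0.01 -0.05 -0.15] ang [-0.001 -0.    -0.448] F [0.3 0.1 2. ] T [-0.11  0.   -0.04] w 13.1
```

>>> {"method": "move_arm", "body": {
  "moves": [
    {"gripper": -1,"xyz": [-0.002,0.004,0.03],"angular": [0,0,0.05]},
    {"gripper": -1,"xyz": [-0.005,0.008,0.06],"angular": [0,0,0.1]},
    {"gripper": -1,"xyz": [-0.007,0.012,0.09],"angular": [0,0,0.15]},
    {"gripper": -1,"xyz": [-0.007,0.012,0.09],"angular": [0,0,0.15]}
  ]
}}

```text
clock: 16.9
position: [550.7, -139.4, 156.7]
ee_rot: [-0.526, 0.851, -0.0, 0.0]
contact_force: [-1.0, -0.7, 1.9]
gripper_width: 12.6
```

```bash
python3 -c "
from h import *
delta([551.1,-139.8,159],187.7)"
```

```text
clock 16.9 pos [ 550.7 -139.4  156.7] yaw_y 153.47 j [ 0.04  0.35 -0.24  0.   -0.98 -0.5 ]
xyz cm [ 0.02 -0.05 -0.23] ang [-0.001 -0.    -0.597] F [-1.  -0.7  1.9] T [-0.14  0.07 -0.06] w 12.6
```

>>> {"method": "move_arm", "body": {
  "moves": [
    {"gripper": -1,"xyz": [-0.002,0.004,0.03],"angular": [0,0,0.05]},
    {"gripper": -1,"xyz": [-0.005,0.008,0.06],"angular": [0,0,0.1]},
    {"gripper": -1,"xyz": [-0.007,0.012,0.09],"angular": [0,0,0.15]},
    {"gripper": -1,"xyz": [-0.007,0.012,0.09],"angular": [0,0,0.15]}
  ]
}}

```text
clock: 17.4
position: [550.6, -139.4, 155.9]
ee_rot: [-0.461, 0.888, -0.0, 0.0]
contact_force: [-0.8, 0.1, 2.7]
gripper_width: 13.3
```

```bash
python3 -c "
from h import *
delta([551.1,-139.8,159],187.7)"
```

```text
clock 17.4 pos [ 550.6 -139.4  155.9] yaw_y 144.88 j [ 0.04  0.35 -0.24  0.   -0.97 -0.65]
xyz cm [ 0.01 -0.06 -0.31] ang [-0.001 -0.    -0.747] F [-0.8  0.1  2.7] T [-0.13  0.11 -0.  ] w 13.3
```

>>> {"method": "move_arm", "body": {
  "moves": [
    {"gripper": -1,"xyz": [-0.002,0.004,0.02],"angular": [0,0,0.05]},
    {"gripper": -1,"xyz": [-0.005,0.008,0.04],"angular": [0,0,0.1]},
    {"gripper": -1,"xyz": [-0.007,0.012,0.05],"angular": [0,0,0.15]},
    {"gripper": -1,"xyz": [-0.007,0.012,0.05],"angular": [0,0,0.15]}
  ]
}}

```text
clock: 17.9
position: [550.6, -139.1, 155.3]
ee_rot: [-0.393, 0.92, -0.0, 0.0]
contact_force: [-0.4, -0.6, 3.3]
gripper_width: 12.8
```

```bash
python3 -c "
from h import *
delta([551.1,-139.8,159],187.7)"
```

```text
clock 17.9 pos [ 550.6 -139.1  155.3] yaw_y 136.28 j [ 0.04  0.35 -0.24  0.   -0.97 -0.8 ]
xyz cm [ 0.02 -0.08 -0.37] ang [-0.001  0.    -0.897] F [-0.4 -0.6  3.3] T [ 0.01  0.05 -0.06] w 12.8
```

>>> {"method": "move_arm", "body": {
  "moves": [
    {"gripper": -1,"xyz": [-0.002,0.004,0.01],"angular": [0,0,0.05]},
    {"gripper": -1,"xyz": [-0.005,0.008,0.01],"angular": [0,0,0.1]},
    {"gripper": -1,"xyz": [-0.005,0.008,0.01],"angular": [0,0,0.1]}
  ]
}}

```text
clock: 18.27
position: [550.7, -139.0, 155.3]
ee_rot: [-0.347, 0.938, -0.0, 0.0]
contact_force: [-0.5, 0.0, 4.8]
gripper_width: 13.0
```

```bash
python3 -c "
from h import *
delta([551.1,-139.8,159],187.7)"
```

```text
clock 18.275 pos [ 550.7 -139.   155.3] yaw_y 130.56 j [ 0.04  0.35 -0.24  0.   -0.97 -0.9 ]
xyz cm [ 0.02 -0.09 -0.37] ang [-0.001  0.    -0.997] F [-0.5  0.   4.8] T [-0.03  0.02 -0.04] w 13.0
```

>>> {"method": "move_arm", "body": {
  "moves": [
    {"gripper": -1,"xyz": [-0.002,0.004,0],"angular": [0,0,0.04]},
    {"gripper": -1,"xyz": [-0.004,0.007,0],"angular": [0,0,0.08]},
    {"gripper": -1,"xyz": [-0.004,0.007,0],"angular": [0,0,0.08]}
  ]
}}

```text
clock: 18.65
position: [550.7, -139.0, 155.2]
ee_rot: [-0.309, 0.951, -0.0, 0.0]
contact_force: [-0.3, 0.2, 4.1]
gripper_width: 12.7
```

```bash
python3 -c "
from h import *
delta([551.1,-139.8,159],187.7)"
```

```text
clock 18.65 pos [ 550.7 -139.   155.2] yaw_y 125.97 j [ 0.04  0.35 -0.24  0.   -0.97 -0.98]
xyz cm [ 0.02 -0.09 -0.38] ang [-1.000e-03  0.000e+00 -1.077e+00] F [-0.3  0.2  4.1] T [ 0.01  0.02 -0.07] w 12.7
```

>>> {"method": "move_arm", "body": {
  "moves": [
    {"gripper": -1,"xyz": [-0.002,0.004,0],"angular": [0,0,0.04]},
    {"gripper": -1,"xyz": [-0.003,0.005,0],"angular": [0,0,0.07]},
    {"gripper": -1,"xyz": [-0.003,0.005,0],"angular": [0,0,0.07]}
  ]
}}

```text
clock: 19.02
position: [550.6, -138.9, 155.2]
ee_rot: [-0.275, 0.962, -0.0, 0.0]
contact_force: [0.5, -0.1, 4.8]
gripper_width: 12.9
```

```bash
python3 -c "
from h import *
delta([551.1,-139.8,159],187.7)"
```

```text
clock 19.025 pos [ 550.6 -138.9  155.2] yaw_y 121.9 j [ 0.04  0.35 -0.24  0.   -0.97 -1.05]
xyz cm [ 0.   -0.1  -0.38] ang [-1.000e-03  0.000e+00 -1.148e+00] F [ 0.5 -0.1  4.8] T [ 0.02  0.06 -0.07] w 12.9
```

>>> {"method": "move_arm", "body": {
  "moves": [
    {"gripper": -1,"xyz": [-0.002,0.004,0],"angular": [0,0,0.04]},
    {"gripper": -1,"xyz": [-0.003,0.005,0],"angular": [0,0,0.06]},
    {"gripper": -1,"xyz": [-0.003,0.005,0],"angular": [0,0,0.06]}
  ]
}}

```text
clock: 19.4
position: [550.2, -139.1, 155.2]
ee_rot: [-0.247, 0.969, -0.0, -0.0]
contact_force: [0.1, -1.2, 5.9]
gripper_width: 13.2
```

```bash
python3 -c "
from h import *
delta([551.1,-139.8,159],187.7)"
```

```text
clock 19.4 pos [ 550.2 -139.1  155.2] yaw_y 118.59 j [ 0.04  0.35 -0.24  0.   -0.97 -1.11]
xyz cm [-0.04 -0.11 -0.38] ang [-0.000e+00 -1.000e-03 -1.206e+00] F [ 0.1 -1.2  5.9] T [-0.14  0.25  0.51] w 13.2
```

Torque rose to 0.51 N·m at about 69° clockwise from the drop point. That's the stop, and the handle height reads 19.6 mm. I'll relieve the torque, let go and rise.

>>> {"method": "move_arm", "body": {
  "moves": [
    {"gripper": -1,"xyz": [0,0,-0.03],"angular": [0,0,-0.02]},
    {"gripper": -1,"xyz": [0,0,-0.03],"angular": [0,0,-0.02]},
    {"gripper": 0,"xyz": [0,0,-0.03],"angular": [0,0,-0.02]},
    {"gripper": 1,"xyz": [0,0,-0.03],"angular": [0,0,-0.02]},
    {"gripper": 1,"xyz": [0,0,-0.03],"angular": [0,0,-0.02]},
    {"gripper": 1,"xyz": [0,0,-0.03],"angular": [0,0,-0.02]},
    {"gripper": 1,"xyz": [0,0,-1],"angular": [0,0,-0.02]},
    {"gripper": 1,"xyz": [0,0,-3.5],"angular": [0,0,-0.02]},
    {"gripper": 1,"xyz": [0,0,-8],"angular": [0,0,-0.02]},
    {"gripper": 1,"xyz": [0,0,-8],"angular": [0,0,-0.02]}
  ]
}}

```text
clock: 20.65
position: [552.7, -139.2, 239.9]
ee_rot: [-0.255, 0.967, -0.002, 0.005]
contact_force: [-0.8, -0.4, -1.3]
gripper_width: 85.2
```

>>> {"method": "move_arm", "body": {
  "moves": [
    {"gripper": 1,"xyz": [-8,0,-1],"angular": [0,0,0]},
    {"gripper": 1,"xyz": [-8,0,-1],"angular": [0,0,0]},
    {"gripper": 1,"xyz": [-8,0,-1],"angular": [0,0,0]},
    {"gripper": 1,"xyz": [-8,0,-1],"angular": [0,0,0]},
    {"gripper": 1,"xyz": [-8,0,-1],"angular": [0,0,0]},
    {"gripper": 1,"xyz": [-8,0,-1],"angular": [0,0,0]}
  ]
}}

```text
clock: 21.4
position: [619.4, -99.8, 245.1]
ee_rot: [-0.255, 0.967, -0.0, 0.0]
contact_force: [-1.0, 0.1, -0.0]
gripper_width: 85.4
```

```bash
python3 - <<'E'
from h import *
delta([551,-139,250],118)
im,d,W,c=pts("wrist")
near=np.hypot(W[...,0]-551,W[...,1]+139)<42
for lo,hi in((170,190),(148,157),(172,190)):
    m=near&(W[...,2]>lo)&(W[...,2]<hi); p=W[m]; q=p[:,:2].astype(np.float32)
    if len(q)>5: print(lo,len(q),np.round(cv2.minEnclosingCircle(q)[0],1),round(cv2.minEnclosingCircle(q)[1],1),cv2.minAreaRect(q),np.median(p[:,2]))
    if len(q)>50: print(" plane slope",np.linalg.lstsq(np.c_[q-q.mean(0),np.ones(len(q))],p[:,2],rcond=None)[0].round(3))
im2,_,_,_=pts("side"); cv2.imwrite("pics/end.png",np.hstack([cv2.resize(im,(400,300)),cv2.resize(im2,(400,300))]))
E
```

```text
clock 21.4 pos [619.4 -99.8 245.1] yaw_y 119.52 j [ 0.1   0.38  0.04 -0.   -1.23 -1.15]
xyz cm [ 7.88 -0.04 -0.49] ang [-0.     0.     0.027] F [-1.   0.1 -0. ] T [-0.05 -0.01  0.  ] w 85.4
170 2279 [ 551.5 -138.9] 22.2 ((551.6610717773438, -139.19680786132812), (43.580039978027344, 13.644786834716797), 30.034137725830078) 179.62567762681124
 plane slope [-5.00000e-03  1.20000e-02  1.79528e+02]
148 5700 [ 551.7 -139.1] 29.4 ((551.6796875, -138.92857360839844), (58.324974060058594, 58.39303207397461), 50.83168029785156) 151.87118492907706
 plane slope [ -0.      0.    151.846]
172 2279 [ 551.5 -138.9] 22.2 ((551.6610717773438, -139.19680786132812), (43.580039978027344, 13.644786834716797), 30.034137725830078) 179.62567762681124
 plane slope [-5.00000e-03  1.20000e-02  1.79528e+02]
```

View pics/end.png

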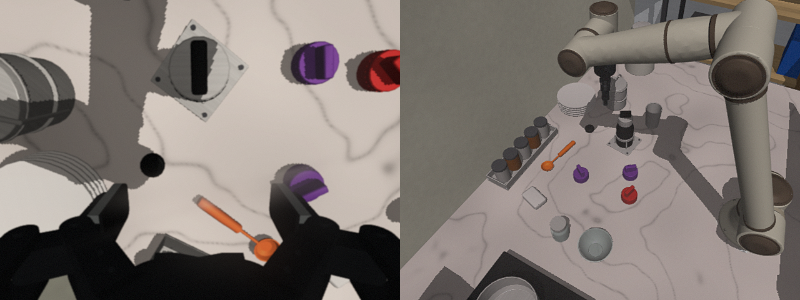

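The wrist view shows the lid on the bottle at (199,67), with its handle centred. Cap top reads 151.9 mm, and fully home is 152.5 given this camera's usual −1 mm. It is level and 0.3 mm off the axis, and the gripper is clear. I'm handing it in.

```bash
python3 -c "
from bench import arm
print(arm.job_done()); print(arm.read_state()['clock'])"
```

```text
the job is handed in; nothing more can be done
None
the job is handed in; nothing more can be done
```

The lid is back on the bottle and screwed fully home, and the job was handed in at about 21.5 s of the 72 s allowed. No verdict came back, so the checks below are my own.

- **Placing:** I picked the steel lid with the black handle and set it level on the mouth. The pins touched the rib tops at the height I expected.
- **Dropping in:** I turned it backwards about 43° with 5–8 N of preload until it dropped into the thread. The handle was then about 23.6 mm above the mouth; 23.5 is expected.
- **Screwing down:** I turned it clockwise about 69°, following the thread down, until torque rose to 0.51 N·m at the stop. I stopped there, backed off about 1° and let go. Vertical force stayed under 8 N in every reading.

**Last checks (wrist camera):** After release the lid was level and about 0.3 mm off the bottle's axis. The cap top read 151.9 mm and the handle top 179.6 mm; fully home is 152.5 and 180.5. That camera reads about 1 mm low, so both agree with fully home. The gripper was clear, and nothing else on the counter looked moved in the pictures, though I did not measure that.

**Disagreements:**
- The side and top cameras put the bottle's axis 2–3.5 mm away from the wrist camera's figure. I used the wrist figure, and the fit bore it out.
- The turning torque read only about 0.05 N·m before the stop, less than the 0.2 given. The likely reason is that the arm was carrying the gasket's push instead of the thread.

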